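# Refit the planer's depth-lock knob and hold the lock down

### The arm

A 6-joint arm with a two-finger parallel gripper is mounted at the origin on the work surface. World frame = base frame: x ahead of the robot, y to its left, z up, the work surface at z = 0. Lengths are in m, angles in degrees, forces in N, time in s.
With the tool pointing down it reaches from about 0.3 to 0.875 m from the base axis. Payload 6.4 kg.
Tool frame: the origin (TCP) lies between the finger pads, 19 mm behind the fingertips; this is the grasp point; z points along the fingers, y is the line along which they close (so a half turn about z gives the same grasp; the last joint's range is limited). The gripper opens to 88 mm and grips with 3 to 60 N. Pads are 18 mm wide; open, the fingers measure 123 mm over their backs; the gripper's body (75 mm by 187 mm) begins 45 mm behind the grasp point.
Start: joints at [-87.279, 10.359, 92.074, -0, 77.567, -11.82], TCP at [0.144, -0.557, 0.257] pointing down, gripper open.
Joint ranges: [-171.53, 171.53], [-51.25, 118.39], [17.06, 147.69], [-65.23, 245.23], [0, 150.52], [-178.68, 178.68]. Speed limits (degrees/s): [147.25, 147.25, 172.46, 180, 180, 180].

### API

Orientations are given as a 3x3 rotation matrix whose columns are the frame's x, y, z axes.
In Python, from plant import arm gives the robot as it stands. The module is installed in compiled form; this text tells all that it offers.
- The arm moves only by the tool play_rows, never from a script. Its argument "series" is a list of rows, each an object of numbers: "rx", "ry", "rz": the turn, a rotation vector about the tool's x, y, z in shares of 90 degrees (1.0 is 90 degrees); "dx", "dy", "dz": the shift along the tool's x, y, z in shares of 60 cm (1.0 is 60 cm); "grip": the opening, from -1 (shut) to 1 (fully open). A call has 1 to 12 rows; each row is the pose to reach, as a shift and turn from the pose commanded when the call began, along the tool's axes at that moment; what a row does not reach only later rows make up. A row lasts 1/8 s, in which the tool goes at most 62.5 mm and 10.7 degrees, less where a joint would pass 70% of its speed; a pose out of reach is approached as far as the arm can. A shift or turn number past 1, either way, is cut back to 1. A call with a gripper value outside its range is refused whole. The fingers move at their own pace and stop on an object; "squeeze" is the grip in N (left out, the last holds). Time passes only in rows, so rows that repeat a pose let the fingers close. It gives the time, the measured TCP pose, the force, the opening and the grip force at its end, in the units of the state.
- arm.get_state(): the state, without advancing time (a new reading comes with each control period).
- arm.camera(name): name is "scene" or "side" or "wrist"; returns the picture (480x640x3 uint8, red, green, blue); there is no depth.
- arm.get_calibration(name): a dict with "fx", "fy", "cx", "cy" (pixels), "dist" ([k1, k2, p1, p2, k3] as OpenCV has them; the pictures are not rectified), "extrinsics" (4x4, takes a point from world to camera coordinates). Camera axes: x right, y down, z forward; pixel columns grow to the right and rows downward; lengths in m; the calibration is good to about 2 mm. A picture is of the moment at which its call begins: read the wrist's pose just before it. get_calibration takes no time and is no camera call; for the wrist camera it gives the pose at the moment of the call.
- arm.hand_in(): hands the job in; it is judged then, once.
Trained networks look in the newest picture that a camera, given by its name, has taken for a name from the list of things; names that differ only in an ending like _2 or _b are one class to them, and where a whole thing is asked for, a point or a joint stands for the part that bears it (a point fixed in the world has none). Each returns a list of dicts, best first, with "conf" (0 to 1); they miss things now and then, are a little off and sometimes report something else, mostly with a low value. They report only what shows in the picture. A call takes as long as a camera call. They do not tell look-alikes from the thing itself.
- arm.cut_out(camera, name): "mask" (480x640 bool, what is visible of it) and "rect" ([left, top, width, height] in pixels, round what is visible of it).
- arm.pinpoint(camera, name): "xy" ([column, row] in pixels: a listed point, or the origin of a listed thing).
The state is a dict: "clock": time; "qpos": joint angles; "qvel": joint speeds; "tau": joint torques, N m; "tool_pos": TCP position; "eef_rot": TCP orientation; "ft_force": force on the tool from outside, world axes, zero at the start; "moment": the same for the moment, N m; "opening": opening from 0.0 (shut) to 1.0 (fully open); "gripper_force": force on a finger pad.
Only numpy, scipy, OpenCV 4.12 (cv2) and the standard library are available. Lean on these libraries where they do the work, as an engineer would, in place of code of your own. Each camera call takes 0.05 s, during which the arm holds its last target. There are 200 camera calls.

### The job

The pointer knob has come off the upright D-shaped steel spindle of the planer unit on the bench. Pick up the knob, turn it so that the flat in its bore (on the side of its pointed nose) meets the flat of the spindle, and push it on until it is fully home; then press it down against the spindle's spring until you feel the lower stop, and finish like that, with the gripper still holding the knob pressed down. Leave everything else on the bench where it is.

Things in the scene. Friction and masses are not known exactly. Their poses are not given: they have to be found in the camera images.
- knob: loose black plastic knob, 56 to 112 g, upright on the bench: round skirt 56 mm across, 20 mm high, grip bar on top, 48 mm high in all. Underside: blind D bore on the axis, 16 mm deep, 20 mm in diameter, mouth chamfered, its flat 4.4 mm from the axis on the +x side. Origin: centre of the underside; z up, x towards the pointed nose and the bore's flat
- knob_grip (a point): point on the knob's axis 42 mm above its underside, axes as the knob's: a good TCP for grasping the grip bar. The bar is 24 mm wide (along y; close the fingers along y), stands from 20 to 48 mm above the underside, is flat-sided from x = -24 to +22 mm, then narrows to the nose at x = +36 mm; a thin aluminium line on its top runs to the nose
- spindle_tip (a point): centre of the top of the upright steel D-spindle, 18 mm in diameter, its flat 3.5 mm from the axis on the +x side (x points out of the flat), z up; top 2 mm chamfered by 1.4 mm. At rest 84 mm above the bench, 26 mm out of the bushing; moves with the spindle. Knob home: bore bottom on this top, underside 16 mm below it. The spindle turns stiffly about z (0.06 N m)
- plunger (a joint): how far the spindle is pushed down, m: 0 at rest, 0.006 at the lower stop. Sprung: about 5 N starts it, 10 N holds it at the stop; it springs back when let go. Underside of the homed knob: 68 mm above the bench at rest, 62 mm at the stop
- planer: planer unit fixed to the bench: grey casting 110 x 100 mm, top at 55 mm, brass bushing (36 mm across) to 58 mm, foot 160 x 130 mm, 14 mm high. A red motor lies along its +x side, 100 to 224 mm from the origin, 84 mm across, top at 86 mm. Origin: on the bench under the spindle's axis. Its yaw is not that of the spindle's flat
- star_knob: bystander: round five-lobed black plastic clamping knob, 62 mm across, lobes 22 mm high with a 24 mm steel boss to 34 mm; no pointer nose. Origin under its centre
- offcut: bystander: brown wood block 130 x 60 x 40 mm, long side on its x; origin under its centre
- glue: bystander: white bottle, 60 mm diameter, 150 mm tall; origin under its centre
- screwdriver: bystander: screwdriver lying along its x axis, about 200 mm long; origin under its middle
- wrench: bystander: open-ended steel wrench lying along its x axis, about 180 mm long; origin under its middle
- tape: bystander: yellow tape measure 70 x 40 mm, 66 mm tall; origin under its centre
- square: bystander: try square lying flat, dark wood stock 120 mm along its y at the origin, steel blade 200 mm along its x, 18 mm high
Mind the look-alikes: they are no part of the job. What is shaped like the knob but turquoise is not meant.

How it is judged (in metres and radians):
On the way, in this order (a step that is already met when the one before it is completed fails the run):
1. the knob is lifted off the bench in the fingers (contact force between the fingers and knob above 1 N and height (world z) of knob above 0.03 m), for 0.1 s.
2. the knob is fully home on the spindle, flat to flat (z of knob in the frame of spindle_tip below -0.0135 m and horizontal distance between knob and spindle_tip below 0.004 m and angle between the x axis of knob and the x axis of spindle_tip, either way round below 0.3 rad and angle between knob's own z axis and vertical below 0.12 rad), for 0.2 s.
At the end, for the whole second after the job is handed in: Knob home on the spindle (underside 13.5 mm or more below its top, axes within 4 mm, flats within 0.3 rad, tilt under 0.12 rad); the fingers still touch it (over 1 N), it bears on the spindle with over 3 N, and the spindle is held at least 4.5 mm down of its 6 mm (all of step 2 and contact force between the fingers and knob above 1 N and value of joint plunger above 0.0045 m and contact force between knob and planer above 3 N); the arm keeps its last pose, push and grip.
It fails at once if a bystander is shifted by more than 30 mm (distance of any of star_knob, offcut, glue, screwdriver, wrench, tape, square from where it was at the start of the episode above 0.03 m).
It also fails if it takes over 40 s, if anything falls off the work surface, if the arm or the gripper's body presses on something with over 40 N, if the wrist force passes 120 N, or if a joint passes its speed limit or range.

## Working session

There is one attempt and no reset: what is moved stays moved. The work goes in short steps, Python scripts to look and compute and a tool call to move; the robot and the scene stay as the last step left them, time stands still between calls to the robot, and variables do not carry over. Pictures are saved under pics/ and viewed, at most 10 in all, crops included, and the job is handed in when it is done.

Besides the shell and the picture viewer there is one more tool, called after "Request:" as name(argument=value, ...), one argument or row to a line, values as JSON. play_rows: Moves the arm, as the interface text tells. Its arguments: {"type":"object","properties":{"series":{"type":"array"},"squeeze":{"type":"number"}},"required":["series"]}

```bash
mkdir -p pics; cat > h.py <<'E'
import numpy as np, cv2
from plant import arm
def cal(n):
    c=arm.get_calibration(n); K=np.array([[c['fx'],0,c['cx']],[0,c['fy'],c['cy']],[0,0,1.]])
    return K,np.array(c['dist'],float),np.array(c['extrinsics'],float)
def ray(c,xy):
    K,d,E=c; u=cv2.undistortPoints(np.array([[xy]],float),K,d)[0,0]
    R,t=E[:3,:3],E[:3,3]; return -R.T@t, R.T@np.array([u[0],u[1],1])
def atz(c,xy,z):
    o,v=ray(c,xy); return o+v*(z-o[2])/v[2]
def proj(c,p):
    K,d,E=c; r,_=cv2.Rodrigues(E[:3,:3]); return cv2.projectPoints(np.array(p,float).reshape(-1,1,3),r,E[:3,3],K,d)[0][:,0]
def snap(n,f):
    c=cal(n); im=arm.camera(n); cv2.imwrite(f'pics/{f}.png',im[:,:,::-1]); return c,im
Z={'knob':0,'knob_grip':.042,'spindle_tip':.084,'planer':0,'star_knob':0}
def look(n):
    c=cal(n)
    for k,z in Z.items():
        for d in arm.pinpoint(n,k)[:3]: print(n,k,round(d['conf'],2),np.round(d['xy'],1),np.round(atz(c,d['xy'],z),4))
E
python3 - <<'E'
from h import *
for n in('scene','side','wrist'):
    snap(n,n+'0'); look(n)
a,b,c=[cv2.imread(f'pics/{n}0.png') for n in('scene','side','wrist')]
print(arm.get_state())
E
```

```text
scene knob 0.89 [255.4 252.6] [ 0.4272 -0.1935  0.    ]
scene knob 0.87 [318.6 290. ] [ 0.564  -0.0208  0.    ]
scene knob 0.81 [293.2 248.4] [ 0.4012 -0.1024  0.    ]
scene knob_grip 0.96 [313.  269.8] [ 0.5466 -0.0343  0.042 ]
scene knob_grip 0.77 [278.5 256. ] [ 0.4987 -0.1201  0.042 ]
scene knob_grip 0.66 [295.3 230.9] [ 0.3852 -0.0975  0.042 ]
scene spindle_tip 0.68 [395.1 247.3] [0.5061 0.1439 0.084 ]
scene spindle_tip 0.62 [222.8 225.9] [ 0.4436 -0.2615  0.084 ]
scene planer 0.83 [391.2 279.6] [0.5124 0.1401 0.    ]
scene star_knob 0.68 [201.8 262.2] [ 0.4783 -0.3145  0.    ]
scene star_knob 0.59 [391.5 276.7] [0.5012 0.1409 0.    ]
side knob 0.95 [325.4 306. ] [ 0.4975 -0.12   -0.    ]
side knob 0.84 [344.5 277. ] [ 0.5497 -0.0096  0.    ]
side knob 0.76 [290.1 330.2] [ 0.4134 -0.2021  0.    ]
side knob_grip 0.86 [343.8 269.5] [ 0.5459 -0.0318  0.042 ]
side knob_grip 0.81 [323.4 297. ] [ 0.4923 -0.1353  0.042 ]
side knob_grip 0.71 [281.1 291.9] [ 0.392 -0.114  0.042]
side spindle_tip 0.44 [327.1 220.1] [0.5091 0.1289 0.084 ]
side planer 0.75 [328.5 245.1] [ 0.5132  0.1312 -0.
[... 154 characters left out ...]
8036e-04,
        7.75659757e+01, -1.18204075e+01]), 'qvel': array([ 0.1215498 ,  0.03448017, -0.05585821, -0.00636354, -0.0324111 ,
       -0.1231235 ]), 'tau': array([ 2.21260143e-05, -4.33822954e+01, -3.42178774e+01,  7.04278448e-02,
        3.08267155e-02, -1.64494543e-05]), 'tool_pos': array([ 0.14438539, -0.55660591,  0.25743266]), 'eef_rot': array([[ 9.67965230e-01,  2.51084275e-01, -6.50089544e-06],
       [ 2.51084274e-01, -9.67965229e-01, -4.60846923e-05],
       [-1.78637823e-05,  4.29761072e-05, -9.99999999e-01]]), 'ft_force': array([ 0.45511037, -0.25821097,  1.66022829]), 'moment': array([0.01148341, 0.04142829, 0.0216845 ]), 'gripper_force': 0.0, 'opening': 0.9997692406460759}
```

View pics/scene0.png

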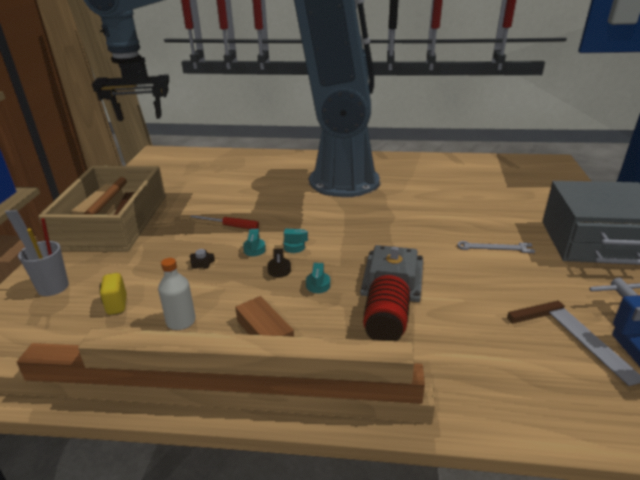

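View pics/wrist0.png

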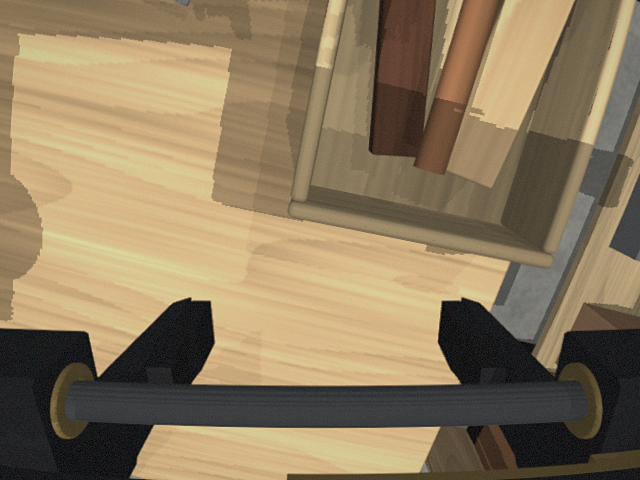

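The black knob is at about (279,265) in the scene picture. The turquoise look-alikes are at (255,243), (294,240) and (318,280). The planer is at (392,265) with its motor towards the camera, and the star knob is at (202,258). The wrist camera sees only the box and the fingers.

```bash
python3 - <<'E'
from h import *
s=arm.get_state();R=s['eef_rot'];p=s['tool_pos']
K,d,E=cal('wrist'); o=-E[:3,:3].T@E[:3,3]
print(K,R.T@(o-p)); print(R.T@E[:3,:3].T)
for t in([.49,-.12,.3],[.45,0.,.33],[.42,0.,.33]): print(t,R.T@(np.array(t)-p)*100)
print('side knob',np.round(proj(cal('side'),[.497,-.12,0.03]),1),np.round(proj(cal('side'),[.508,.135,0.084]),1))
E
```

```text
[[421.86227315   0.         325.8272123 ]
 [  0.         421.86227315 244.41254877]
 [  0.           0.           1.        ]] [ 0.07750789 -0.00087328 -0.12636219]
[[-3.20031120e-04 -9.54817880e-01 -2.97191376e-01]
 [ 9.99999632e-01 -6.91109865e-05 -8.54811468e-04]
 [ 7.95650084e-04 -2.97191541e-01  9.54817551e-01]]
[0.49, -0.12, 0.3] [ 44.41670481 -33.58391175  -4.25897108]
[0.45, 0.0, 0.33] [ 43.55780159 -46.20370267  -7.25949809]
[0.42, 0.0, 0.33] [ 40.6539059  -46.9569555   -7.25947859]
side knob [[325.2 296.6]] [[326.6 218.8]]
```

View pics/side0.png

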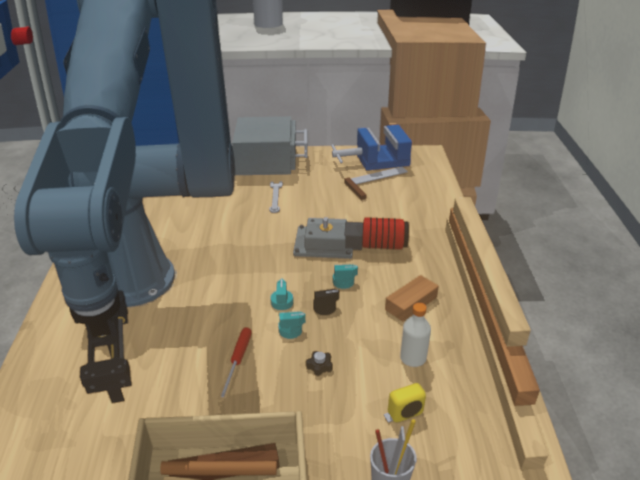

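The side view confirms the layout: the black knob at (325,300) has turquoise ones around it at (345,275), (281,294) and (291,323), and the spindle is at (327,222). I'll move the wrist camera over both.

The rows are not in the units I measure in: shifts go in shares of 60 cm and turns go in shares of 90 degrees. I convert before sending: -47 cm / 60 = -0.7833, 40.6 cm / 60 = 0.6767, 14.5 degrees / 90 = 0.1611.

Request:
play_rows(
  series=[
    {"dx": 0.1, "dy": -0.1, "dz": -0.05, "rz": 0.0778},
    {"dx": 0.1667, "dy": -0.1667, "dz": -0.0833, "rz": 0.1611},
    {"dx": 0.6767, "dy": -0.7833, "dz": -0.1, "rz": 0.1611},
    {"dx": 0.6767, "dy": -0.7833, "dz": -0.1, "rz": 0.1611},
    {"dx": 0.6767, "dy": -0.7833, "dz": -0.1, "rz": 0.1611},
    {"dx": 0.6767, "dy": -0.7833, "dz": -0.1, "rz": 0.1611},
    {"dx": 0.6767, "dy": -0.7833, "dz": -0.1, "rz": 0.1611},
    {"dx": 0.6767, "dy": -0.7833, "dz": -0.1, "rz": 0.1611},
    {"dx": 0.6767, "dy": -0.7833, "dz": -0.1, "rz": 0.1611},
    {"dx": 0.6767, "dy": -0.7833, "dz": -0.1, "rz": 0.1611},
    {"dx": 0.6767, "dy": -0.7833, "dz": -0.1, "rz": 0.1611},
    {"dx": 0.6767, "dy": -0.7833, "dz": -0.1, "rz": 0.1611},
  ],
)

```text
validation failed for argument at $.se...
```

```bash
python3 - <<'E'
from h import *
snap('wrist','w1'); look('wrist'); s=arm.get_state(); print(s['clock'],s['tool_pos'],s['eef_rot'][:,0],np.abs(s['qvel']).max())
E
```

```text
1.2 [ 0.14437135 -0.55659641  0.25740786] [ 9.67963044e-01  2.51092704e-01 -1.23068237e-05] 0.05168023296373457
```

View pics/w1.png

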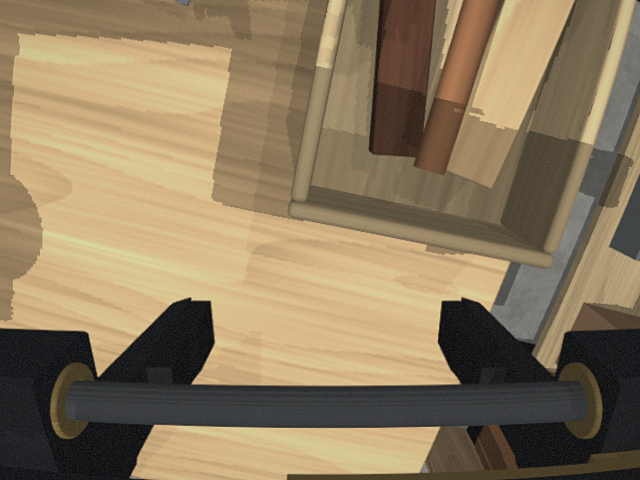

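The arm did not move and the view is unchanged. The rows were refused, so probably every field is required.

To row units: -47 cm / 60 = -0.7833, 40.6 cm / 60 = 0.6767, 14.5 degrees / 90 = 0.1611.

Request:
play_rows(
  series=[
    {"rx": 0, "ry": 0, "rz": 0.0778, "dx": 0.1, "dy": -0.1, "dz": -0.05, "grip": 1},
    {"rx": 0, "ry": 0, "rz": 0.1611, "dx": 0.1667, "dy": -0.1667, "dz": -0.0833, "grip": 1},
    {"rx": 0, "ry": 0, "rz": 0.1611, "dx": 0.6767, "dy": -0.7833, "dz": -0.1, "grip": 1},
    {"rx": 0, "ry": 0, "rz": 0.1611, "dx": 0.6767, "dy": -0.7833, "dz": -0.1, "grip": 1},
    {"rx": 0, "ry": 0, "rz": 0.1611, "dx": 0.6767, "dy": -0.7833, "dz": -0.1, "grip": 1},
    {"rx": 0, "ry": 0, "rz": 0.1611, "dx": 0.6767, "dy": -0.7833, "dz": -0.1, "grip": 1},
    {"rx": 0, "ry": 0, "rz": 0.1611, "dx": 0.6767, "dy": -0.7833, "dz": -0.1, "grip": 1},
    {"rx": 0, "ry": 0, "rz": 0.1611, "dx": 0.6767, "dy": -0.7833, "dz": -0.1, "grip": 1},
    {"rx": 0, "ry": 0, "rz": 0.1611, "dx": 0.6767, "dy": -0.7833, "dz": -0.1, "grip": 1},
    {"rx": 0, "ry": 0, "rz": 0.1611, "dx": 0.6767, "dy": -0.7833, "dz": -0.1, "grip": 1},
    {"rx": 0, "ry": 0, "rz": 0.1611, "dx": 0.6767, "dy": -0.7833, "dz": -0.1, "grip": 1},
    {"rx": 0, "ry": 0, "rz": 0.1611, "dx": 0.6767, "dy": -0.7833, "dz": -0.1, "grip": 1},
  ],
)

```text
clock: 2.7
tool_pos: [0.4193, 0.0005, 0.3173]
eef_rot: [[1.0, 0.002, -0.0], [0.002, -1.0, -0.0], [-0.0, 0.0, -1.0]]
ft_force: [-0.7, -0.1, 0.4]
opening: 0.998
gripper_force: 0.0
```

```bash
python3 - <<'E'
from h import *
snap('wrist','w2'); look('wrist'); s=arm.get_state(); print(s['clock'],s['tool_pos'],np.abs(s['qvel']).max())
E
```

```text
wrist knob 0.85 [507.  192.8] [ 0.4166 -0.1953  0.    ]
wrist knob 0.82 [349.1  61.7] [ 0.5471 -0.0221  0.    ]
wrist knob 0.7 [419.5 211.7] [ 0.3951 -0.1004  0.    ]
wrist knob_grip 0.79 [354.5  53.4] [ 0.5495 -0.0247  0.042 ]
wrist knob_grip 0.66 [430.2 221.4] [ 0.395  -0.1021  0.042 ]
wrist knob_grip 0.57 [526.5 202.5] [ 0.4147 -0.198   0.042 ]
wrist spindle_tip 0.62 [151.3 100.5] [0.5094 0.1458 0.084 ]
wrist planer 0.84 [183.2 104.6] [0.5075 0.1464 0.    ]
wrist star_knob 0.69 [618.8 135.9] [ 0.4812 -0.3162  0.    ]
3.0 [ 0.41920529 -0.00095158  0.31744449] 0.403999919008145
```

View pics/w2.png

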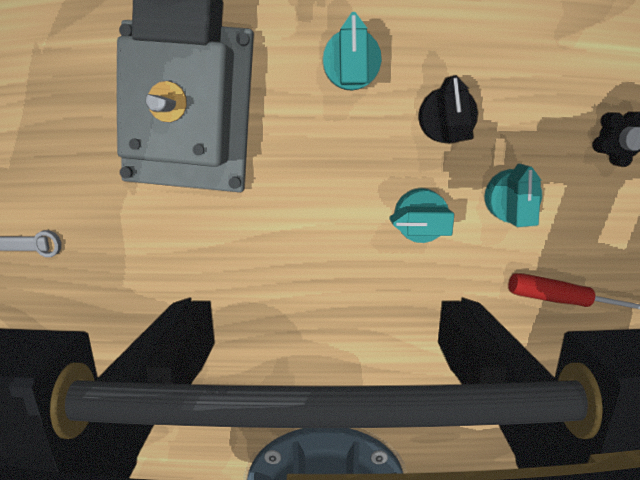

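The wrist picture shows the black knob at about (448,110), with its nose up at (455,77). The spindle tip is at (157,101) on the brass bushing, and the turquoise knobs are at (352,55), (423,215) and (515,195). I'll go closer over the spindle with the camera above it. The camera sits 77 mm ahead of the TCP and looks back by 17°.

Request:
play_rows(
  series=[
    {"rx": 0, "ry": 0, "rz": 0, "dx": 0.0667, "dy": -0.0833, "dz": 0.0167, "grip": 1},
    {"rx": 0, "ry": 0, "rz": 0, "dx": 0.1, "dy": -0.1667, "dz": 0.05, "grip": 1},
    {"rx": 0, "ry": 0, "rz": 0, "dx": 0.1, "dy": -0.2333, "dz": 0.1, "grip": 1},
    {"rx": 0, "ry": 0, "rz": 0, "dx": 0.1, "dy": -0.2333, "dz": 0.1667, "grip": 1},
    {"rx": 0, "ry": 0, "rz": 0, "dx": 0.1, "dy": -0.2333, "dz": 0.1667, "grip": 1},
  ],
)

```text
clock: 3.62
tool_pos: [0.4771, 0.1398, 0.2145]
eef_rot: [[1.0, 0.0, -0.007], [0.0, -1.0, -0.0], [-0.007, 0.0, -1.0]]
ft_force: [0.5, -0.0, 0.6]
opening: 0.999
gripper_force: 0.0
```

```bash
python3 - <<'E'
from h import *
c,im=snap('wrist','w3'); look('wrist'); s=arm.get_state(); print(s['clock'],s['tool_pos'])
u,v=proj(c,[.508,.143,.084])[0]; print(u,v)
x,y=int(u)-60,max(0,int(v)-50); cr=im[y:y+100,x:x+120,::-1]; print(x,y)
cv2.imwrite('pics/w3c.png',cv2.resize(cr,None,fx=6,fy=6,interpolation=cv2.INTER_CUBIC))
E
```

```text
wrist knob 0.82 [587.2 297.7] [ 0.3963 -0.1021  0.    ]
wrist knob 0.63 [626.4 188. ] [ 0.4996 -0.1199  0.    ]
wrist knob 0.63 [528.  125.2] [ 0.5492 -0.0224  0.    ]
wrist knob_grip 0.87 [612.  320.5] [ 0.3943 -0.1001  0.042 ]
wrist spindle_tip 0.55 [316.1 187.8] [0.5115 0.1468 0.084 ]
wrist planer 0.89 [322.8 172. ] [0.51   0.1433 0.    ]
wrist star_knob 0.62 [628.3 188.9] [ 0.4988 -0.1219  0.    ]
3.925 [0.48043698 0.13976808 0.2192935 ]
322.4989260299987 190.81739523952376
262 140
```

View pics/w3c.png

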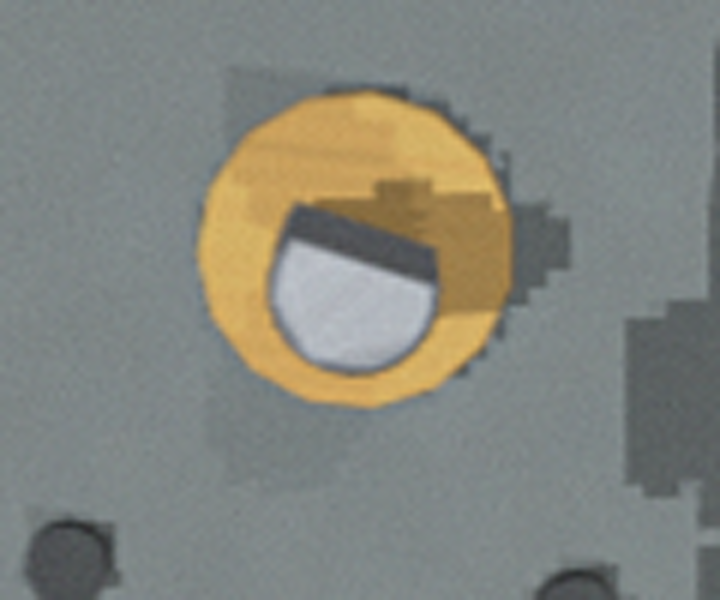

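The crop shows the bright D top with its flat towards the upper right: its edge runs from about (290,238) to (433,285) in crop pixels. The bushing is centred at (356,249). The arm is settled now, so I'll measure this by colour and then do the same for the knob.

```bash
cat >> h.py <<'E'
def spindle(c,im,g):
    u,v=proj(c,[g[0],g[1],.084])[0]; m=np.zeros(im.shape[:2],np.uint8); cv2.circle(m,(int(u),int(v)),26,1,-1)
    hsv=cv2.cvtColor(im,cv2.COLOR_RGB2HSV)
    s=((hsv[...,1]<45)&(hsv[...,2]>165)&(m>0)).astype(np.uint8)
    n,l,st,_=cv2.connectedComponentsWithStats(s); k=1+np.argmax(st[1:,4]); 
    cn=max(cv2.findContours((l==k).astype(np.uint8),cv2.RETR_EXTERNAL,cv2.CHAIN_APPROX_NONE)[0],key=len)[:,0]
    W=np.array([atz(c,p,.0835)[:2] for p in cn.astype(float)])
    # fit D: circle r, centre, flat angle, flat distance
    from scipy.optimize import least_squares
    def f(q):
        d=W-q[:2]; a=np.hypot(*d.T)-q[2]; b=d@[np.cos(q[3]),np.sin(q[3])]-q[4]; return np.maximum(a,b)
    b=min((least_squares(f,[*W.mean(0),.008,a,.003],x_scale=[.001,.001,.001,.1,.001],loss='soft_l1',f_scale=.0003) for a in np.arange(0,6.3,.5)),key=lambda r:r.cost)
    y=((hsv[...,0]>12)&(hsv[...,0]<28)&(hsv[...,1]>110)).astype(np.uint8); 
    return b.x[:2],b.x[2],np.degrees(b.x[3]),b.x[4],len(W),b.cost
E
python3 - <<'E'
from h import *
c,im=snap('wrist','w4'); s=arm.get_state(); print(s['tool_pos'],s['eef_rot'][:,0])
print(spindle(c,im,[.51,.145]))
p=[321.3,181.5]; print('bushing',atz(c,p,.058))
E
```

```text
[0.48022383 0.13987864 0.21902008] [ 9.99996052e-01 -3.18251141e-04  2.79182209e-03]
(array([0.50965453, 0.14418553]), np.float64(0.0077061513135739165), np.float64(341.23398154023175), np.float64(0.00231705898325182), 64, np.float64(1.2669684673659974e-06))
bushing [0.51369597 0.14407261 0.058     ]
```

Spindle: (0.5097, 0.1442), flat yaw −18.8°. The fitted radius of 7.7 mm and flat distance of 2.3 mm agree with the chamfered top. Now over the knob.

Request:
play_rows(
  series=[
    {"rx": 0, "ry": 0, "rz": 0, "dx": 0, "dy": 0.0833, "dz": 0, "grip": 1},
    {"rx": 0, "ry": 0, "rz": 0, "dx": 0, "dy": 0.1833, "dz": 0, "grip": 1},
    {"rx": 0, "ry": 0, "rz": 0, "dx": -0.0167, "dy": 0.2833, "dz": 0.0167, "grip": 1},
    {"rx": 0, "ry": 0, "rz": 0, "dx": -0.0167, "dy": 0.3833, "dz": 0.0417, "grip": 1},
    {"rx": 0, "ry": 0, "rz": 0, "dx": -0.0167, "dy": 0.4417, "dz": 0.0583, "grip": 1},
    {"rx": 0, "ry": 0, "rz": 0, "dx": -0.0167, "dy": 0.4417, "dz": 0.0583, "grip": 1},
    {"rx": 0, "ry": 0, "rz": 0, "dx": -0.0167, "dy": 0.4417, "dz": 0.0583, "grip": 1},
  ],
)

```text
clock: 4.85
tool_pos: [0.4696, -0.1244, 0.183]
eef_rot: [[1.0, 0.0, 0.001], [0.0, -1.0, 0.0], [0.001, -0.0, -1.0]]
ft_force: [-0.1, 0.3, -0.3]
opening: 1.002
gripper_force: 0.0
```

```bash
python3 - <<'E'
from h import *
arm.camera('wrist');arm.camera('wrist')
c,im=snap('wrist','w5'); s=arm.get_state(); print(s['clock'],s['tool_pos'],s['eef_rot'][:,0])
for k,z in(('knob_grip',.042),('knob',0)):
    for d in arm.pinpoint('wrist',k): print(k,d['conf'],d['xy'],atz(c,d['xy'],z))
u,v=proj(c,[.497,-.12,.03])[0]; x,y=int(u)-80,max(0,int(v)-60); print(x,y)
cv2.imwrite('pics/w5c.png',cv2.resize(im[y:y+120,x:x+160,::-1],None,fx=5,fy=5,interpolation=cv2.INTER_CUBIC))
E
```

```text
5.0 [ 0.46980234 -0.12364999  0.1829899 ] [9.99996802e-01 2.37736980e-03 8.63060429e-04]
knob_grip 0.84 [433.1, 306.7] [ 0.41823277 -0.19798255  0.042     ]
knob_grip 0.7 [295.1, 334.5] [ 0.3963984  -0.10072454  0.042     ]
knob_grip 0.67 [320.7, 193.8] [ 0.49784956 -0.11923706  0.042     ]
knob_grip 0.56 [165.4, 112.6] [ 0.54924621 -0.02300401  0.042     ]
knob 0.84 [183.0, 114.0] [ 0.54834802 -0.02023186  0.        ]
knob 0.63 [296.1, 308.6] [ 0.39644998 -0.09863085  0.        ]
knob 0.63 [417.9, 286.4] [ 0.41592939 -0.19604952  0.        ]
knob 0.56 [321.5, 186.3] [ 0.49574616 -0.11930864  0.        ]
242 131
```

View pics/w5c.png

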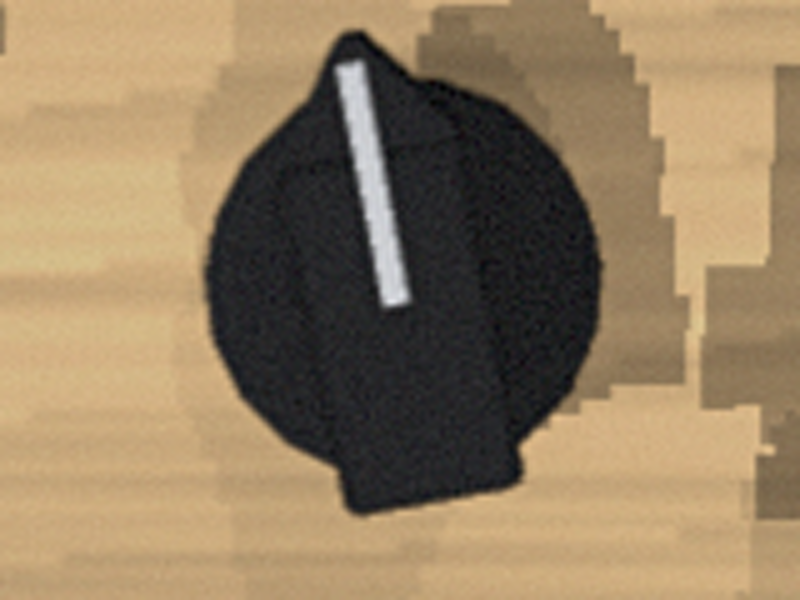

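The crop shows the black knob. The white line runs from (397,303) up to (350,63), the nose is at (355,33) and the bar's rear corners are at (355,512) and (520,480). The skirt spans columns 208 to 600.

```bash
python3 - <<'E'
from h import *
c=cal('wrist'); g=lambda x,y,z: atz(c,[242+(x+.5)/5-.5,131+(y+.5)/5-.5],z)[:2]
im=cv2.imread('pics/w5.png'); m=np.zeros(im.shape[:2],np.uint8); m[131+8:131+66,242+60:242+90]=1
b=((im.min(2)>120)&(im.max(2).astype(int)-im.min(2)<30)&(m>0)); ys,xs=np.nonzero(b)
P=np.array([atz(c,(x,y),.048)[:2] for x,y in zip(xs,ys)]); q=P.mean(0); d=np.linalg.svd(P-q)[2][0]; d*=np.sign(d[0])
print(len(xs),'yaw line',np.degrees(np.arctan2(d[1],d[0])))
n=g(355,33,.048); r=(g(355,512,.048)+g(520,480,.048))/2
t=(P-q)@d
print('nose',n,'rear',r,'len',np.linalg.norm(n-r),'line ends',q+d*t.min(),q+d*t.max(),'center fr nose',n-.036*d,'fr rear',r+.024*d)
L,Rr=g(208,275,.02),g(600,275,.02); print('skirt y',(L+Rr)/2,np.linalg.norm(L-Rr))
s=arm.get_state();R=s['eef_rot'];p=s['tool_pos'];print(p,R.round(4))
for t in(.497,-.1195,.12),: print(R.T@(np.array(t)-p)*100)
E
```

```text
267 yaw line 10.967425945212206
nose [ 0.53362339 -0.11443453] rear [ 0.47556523 -0.12463408] len 0.05894727409643288 line ends [ 0.50054999 -0.11937952] [ 0.52997499 -0.11367724] center fr nose [ 0.49828091 -0.12128357] fr rear [ 0.49912688 -0.12006806]
skirt y [ 0.49953559 -0.12012118] 0.054100258999041966
[ 0.46976077 -0.12373411  0.18281883] [[ 1.0e+00  2.5e-03  7.0e-04]
 [ 2.5e-03 -1.0e+00 -2.0e-04]
 [ 7.0e-04  2.0e-04 -1.0e+00]]
[ 2.72081797 -0.41825601  6.28357386]
```

Knob: centre (0.4985, −0.1202), yaw 10.6°. The three estimates agree to about 1 mm, and the skirt measures 54 mm against 56. I'll grasp it now.

To row units: 14 cm / 60 = 0.2333, 13.2 cm / 60 = 0.22, -10.5 degrees / 90 = -0.1167.

Request:
play_rows(
  series=[
    {"rx": 0, "ry": 0, "rz": -0.0556, "dx": 0.0483, "dy": -0.0058, "dz": 0.05, "grip": 1},
    {"rx": 0, "ry": 0, "rz": -0.1167, "dx": 0.0483, "dy": -0.0058, "dz": 0.1167, "grip": 1},
    {"rx": 0, "ry": 0, "rz": -0.1167, "dx": 0.0483, "dy": -0.0058, "dz": 0.1833, "grip": 1},
    {"rx": 0, "ry": 0, "rz": -0.1167, "dx": 0.0483, "dy": -0.0058, "dz": 0.22, "grip": 1},
    {"rx": 0, "ry": 0, "rz": -0.1167, "dx": 0.0483, "dy": -0.0058, "dz": 0.2333, "grip": 1},
    {"rx": 0, "ry": 0, "rz": -0.1167, "dx": 0.0483, "dy": -0.0058, "dz": 0.2333, "grip": 1},
  ],
)

```text
clock: 5.85
tool_pos: [0.4986, -0.1209, 0.0426]
eef_rot: [[0.983, 0.184, -0.0], [0.184, -0.983, 0.0], [-0.0, -0.0, -1.0]]
ft_force: [0.4, 0.2, 0.0]
opening: 1.0
gripper_force: 0.0
```

Request:
play_rows(
  series=[
    {"rx": 0, "ry": 0, "rz": 0, "dx": 0, "dy": 0, "dz": 0, "grip": -1},
    {"rx": 0, "ry": 0, "rz": 0, "dx": 0, "dy": 0, "dz": 0, "grip": -1},
    {"rx": 0, "ry": 0, "rz": 0, "dx": 0, "dy": 0, "dz": 0, "grip": -1},
    {"rx": 0, "ry": 0, "rz": 0, "dx": 0, "dy": 0, "dz": 0, "grip": -1},
    {"rx": 0, "ry": 0, "rz": 0, "dx": 0, "dy": 0, "dz": 0, "grip": -1},
    {"rx": 0, "ry": 0, "rz": 0, "dx": 0, "dy": 0, "dz": 0, "grip": -1},
  ],
  squeeze=45,
)

```text
clock: 6.6
tool_pos: [0.4985, -0.1212, 0.0424]
eef_rot: [[0.983, 0.183, -0.0], [0.183, -0.983, 0.0], [-0.0, -0.0, -1.0]]
ft_force: [-0.1, 1.0, -0.5]
opening: 0.345
gripper_force: 0.0
```

Request:
play_rows(
  series=[
    {"rx": 0, "ry": 0, "rz": 0, "dx": 0, "dy": 0, "dz": 0, "grip": -1},
    {"rx": 0, "ry": 0, "rz": 0, "dx": 0, "dy": 0, "dz": 0, "grip": -1},
    {"rx": 0, "ry": 0, "rz": 0, "dx": 0, "dy": 0, "dz": 0, "grip": -1},
  ],
)

```text
clock: 6.98
tool_pos: [0.4984, -0.1211, 0.0424]
eef_rot: [[0.983, 0.183, -0.0], [0.183, -0.983, 0.0], [-0.0, -0.0, -1.0]]
ft_force: [-0.1, -0.3, 0.1]
opening: 0.265
gripper_force: 45.0
```

To row units: -25.9 cm / 60 = -0.4317, -12.3 cm / 60 = -0.205, 29.3 degrees / 90 = 0.3256.

Request:
play_rows(
  series=[
    {"rx": 0, "ry": 0, "rz": 0, "dx": 0, "dy": 0, "dz": -0.05, "grip": -1},
    {"rx": 0, "ry": 0, "rz": 0, "dx": 0, "dy": 0, "dz": -0.1333, "grip": -1},
    {"rx": 0, "ry": 0, "rz": 0, "dx": 0, "dy": 0, "dz": -0.205, "grip": -1},
    {"rx": 0, "ry": 0, "rz": 0.0778, "dx": 0.0167, "dy": -0.0833, "dz": -0.205, "grip": -1},
    {"rx": 0, "ry": 0, "rz": 0.1667, "dx": 0.0417, "dy": -0.1833, "dz": -0.205, "grip": -1},
    {"rx": 0, "ry": 0, "rz": 0.2556, "dx": 0.0667, "dy": -0.2833, "dz": -0.205, "grip": -1},
    {"rx": 0, "ry": 0, "rz": 0.3256, "dx": 0.0883, "dy": -0.375, "dz": -0.205, "grip": -1},
    {"rx": 0, "ry": 0, "rz": 0.3256, "dx": 0.1, "dy": -0.4317, "dz": -0.205, "grip": -1},
    {"rx": 0, "ry": 0, "rz": 0.3256, "dx": 0.1, "dy": -0.4317, "dz": -0.205, "grip": -1},
    {"rx": 0, "ry": 0, "rz": 0.3256, "dx": 0.1, "dy": -0.4317, "dz": -0.205, "grip": -1},
  ],
)

```text
clock: 8.22
tool_pos: [0.5099, 0.144, 0.1652]
eef_rot: [[0.947, -0.321, -0.0], [-0.321, -0.947, -0.0], [-0.0, 0.001, -1.0]]
ft_force: [0.9, 0.7, -0.6]
opening: 0.272
gripper_force: 45.0
```

```bash
python3 - <<'E'
from h import *
arm.camera('wrist')
c,im=snap('wrist','w6'); s=arm.get_state();p=s['tool_pos'];R=s['eef_rot']; print(s['clock'],p,np.degrees(np.arctan2(R[1,0],R[0,0])),s['opening'],s['gripper_force'])
# held knob: expected nose & line in image if grasp is ideal
T=lambda x,y,z: p+R@np.array([x,y,z])
A=proj(c,[T(.036,0,-.006),T(.032,0,-.006),T(.002,0,-.006),T(-.024,0,-.006)]); print(A)
for q in A[:3].astype(int): cv2.circle(im,tuple(int(v) for v in q),3,(255,0,0),1)
u,v=A[1].astype(int); x=max(0,min(u-100,440)); y=max(0,min(v-60,330)); print(x,y)
cv2.imwrite('pics/w6c.png',cv2.resize(im[y:y+150,x:x+200,::-1],None,fx=4,fy=4,interpolation=cv2.INTER_CUBIC))
snap('scene','s6')
E
```

```text
8.325 [0.51014034 0.14333794 0.1653418 ] -18.833777744567453 0.26902838442168686 44.99984219670296
[[330.10094229 254.7702812 ]
 [330.05581808 267.23847863]
 [329.72390235 353.15172594]
 [329.45084413 417.26501312]]
230 207
```

View pics/w6c.png

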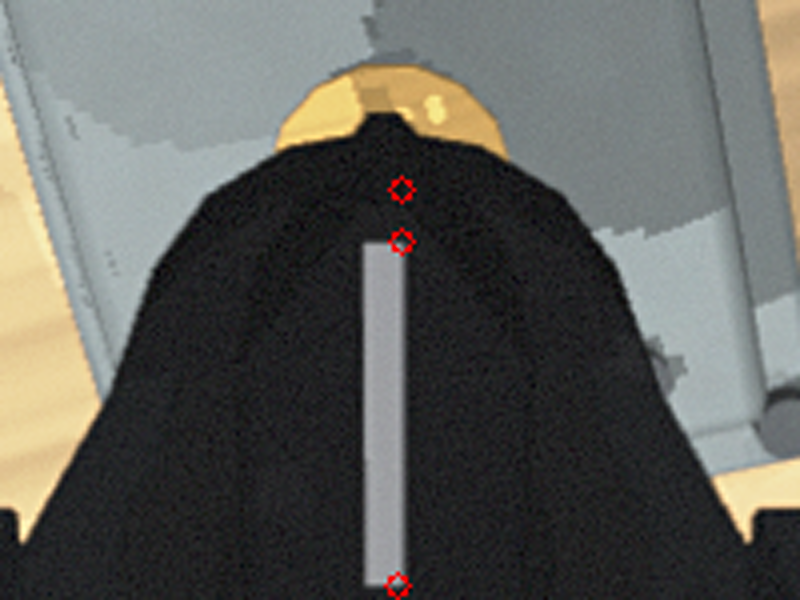

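The held knob's line lies dead along the tool and centred between the fingers, at crop column 384. The bushing centre at 392 says the spindle sits about 1 mm towards tool +y. I'll correct for that and go down in stages.

To row units: 4.4 cm / 60 = 0.0733, 4.2 cm / 60 = 0.07.

Request:
play_rows(
  series=[
    {"rx": 0, "ry": 0, "rz": 0, "dx": -0.0008, "dy": 0.0017, "dz": 0.025, "grip": -1},
    {"rx": 0, "ry": 0, "rz": 0, "dx": -0.0008, "dy": 0.0017, "dz": 0.05, "grip": -1},
    {"rx": 0, "ry": 0, "rz": 0, "dx": -0.0008, "dy": 0.0017, "dz": 0.0617, "grip": -1},
    {"rx": 0, "ry": 0, "rz": 0, "dx": -0.0008, "dy": 0.0017, "dz": 0.0667, "grip": -1},
    {"rx": 0, "ry": 0, "rz": 0, "dx": -0.0008, "dy": 0.0017, "dz": 0.07, "grip": -1},
    {"rx": 0, "ry": 0, "rz": 0, "dx": -0.0008, "dy": 0.0017, "dz": 0.0733, "grip": -1},
    {"rx": 0, "ry": 0, "rz": 0, "dx": -0.0008, "dy": 0.0017, "dz": 0.0733, "grip": -1},
  ],
)

```text
clock: 9.25
tool_pos: [0.5093, 0.1437, 0.1215]
eef_rot: [[0.947, -0.321, 0.0], [-0.321, -0.947, -0.0], [0.0, -0.0, -1.0]]
ft_force: [0.0, -0.2, -0.6]
opening: 0.268
gripper_force: 45.0
```

There is no force with the underside 4.5 mm below the tip, so the knob has entered the spindle. Continuing.

To row units: 1.1 cm / 60 = 0.0183, 0.9 cm / 60 = 0.015.

Request:
play_rows(
  series=[
    {"rx": 0, "ry": 0, "rz": 0, "dx": 0, "dy": 0, "dz": 0.005, "grip": -1},
    {"rx": 0, "ry": 0, "rz": 0, "dx": 0, "dy": 0, "dz": 0.01, "grip": -1},
    {"rx": 0, "ry": 0, "rz": 0, "dx": 0, "dy": 0, "dz": 0.015, "grip": -1},
    {"rx": 0, "ry": 0, "rz": 0, "dx": 0, "dy": 0, "dz": 0.0183, "grip": -1},
    {"rx": 0, "ry": 0, "rz": 0, "dx": 0, "dy": 0, "dz": 0.0183, "grip": -1},
  ],
)

```text
clock: 9.88
tool_pos: [0.5093, 0.1437, 0.1104]
eef_rot: [[0.947, -0.322, -0.0], [-0.322, -0.947, -0.0], [-0.0, 0.0, -1.0]]
ft_force: [-0.5, 0.3, -0.6]
opening: 0.267
gripper_force: 45.0
```

To row units: 0.35 cm / 60 = 0.0058, 0.25 cm / 60 = 0.0042.

Request:
play_rows(
  series=[
    {"rx": 0, "ry": 0, "rz": 0, "dx": 0, "dy": 0, "dz": 0.0025, "grip": -1},
    {"rx": 0, "ry": 0, "rz": 0, "dx": 0, "dy": 0, "dz": 0.0042, "grip": -1},
    {"rx": 0, "ry": 0, "rz": 0, "dx": 0, "dy": 0, "dz": 0.0058, "grip": -1},
    {"rx": 0, "ry": 0, "rz": 0, "dx": 0, "dy": 0, "dz": 0.0058, "grip": -1},
  ],
)

```text
clock: 10.38
tool_pos: [0.5094, 0.1437, 0.1071]
eef_rot: [[0.947, -0.322, 0.0], [-0.322, -0.947, 0.0], [0.0, -0.0, -1.0]]
ft_force: [-1.5, 0.3, 4.9]
opening: 0.267
gripper_force: 45.0
```

The force is about 5 N, so the bore bottom is on the spindle and the spring is starting to move. Pressing on.

To row units: 0.3 cm / 60 = 0.005, 0.15 cm / 60 = 0.0025.

Request:
play_rows(
  series=[
    {"rx": 0, "ry": 0, "rz": 0, "dx": 0, "dy": 0, "dz": 0.0025, "grip": -1},
    {"rx": 0, "ry": 0, "rz": 0, "dx": 0, "dy": 0, "dz": 0.005, "grip": -1},
    {"rx": 0, "ry": 0, "rz": 0, "dx": 0, "dy": 0, "dz": 0.005, "grip": -1},
    {"rx": 0, "ry": 0, "rz": 0, "dx": 0, "dy": 0, "dz": 0.005, "grip": -1},
  ],
)

```text
clock: 10.88
tool_pos: [0.5094, 0.1437, 0.1043]
eef_rot: [[0.947, -0.321, 0.0], [-0.321, -0.947, -0.0], [0.0, -0.0, -1.0]]
ft_force: [-1.6, -0.7, 5.9]
opening: 0.269
gripper_force: 45.0
```

To row units: 0.1 cm / 60 = 0.0017.

Request:
play_rows(
  series=[
    {"rx": 0, "ry": 0, "rz": 0, "dx": 0, "dy": 0, "dz": 0.0017, "grip": -1},
    {"rx": 0, "ry": 0, "rz": 0, "dx": 0, "dy": 0, "dz": 0.0017, "grip": -1},
    {"rx": 0, "ry": 0, "rz": 0, "dx": 0, "dy": 0, "dz": 0.0017, "grip": -1},
  ],
)

```text
clock: 11.25
tool_pos: [0.5096, 0.1437, 0.1041]
eef_rot: [[0.947, -0.321, 0.0], [-0.321, -0.947, -0.0], [0.0, -0.0, -1.0]]
ft_force: [-5.4, -0.4, 14.0]
opening: 0.268
gripper_force: 45.0
```

The force jumped from 6 to 14 N while the TCP stayed at 0.104, which is the expected stop height. I'll confirm with a little more push.

To row units: 0.05 cm / 60 = 0.0008.

Request:
play_rows(
  series=[
    {"rx": 0, "ry": 0, "rz": 0, "dx": 0, "dy": 0, "dz": 0.0008, "grip": -1},
    {"rx": 0, "ry": 0, "rz": 0, "dx": 0, "dy": 0, "dz": 0.0008, "grip": -1},
    {"rx": 0, "ry": 0, "rz": 0, "dx": 0, "dy": 0, "dz": 0.0008, "grip": -1},
    {"rx": 0, "ry": 0, "rz": 0, "dx": 0, "dy": 0, "dz": 0.0008, "grip": -1},
  ],
)

```text
clock: 11.75
tool_pos: [0.5096, 0.1437, 0.1041]
eef_rot: [[0.947, -0.321, 0.001], [-0.321, -0.947, -0.0], [0.001, -0.0, -1.0]]
ft_force: [-6.6, -0.4, 17.9]
opening: 0.271
gripper_force: 45.0
```

```bash
python3 - <<'E'
from h import *
c,im=snap('scene','s7'); u,v=proj(c,[.51,.144,.08])[0].astype(int)
a=cv2.resize(im[v-50:v+50,u-65:u+65,::-1],None,fx=5,fy=5,interpolation=cv2.INTER_CUBIC)
cv2.imwrite('pics/s7c.png',a); s=arm.get_state(); print(s['clock'],s['ft_force'],s['tool_pos'],s['gripper_force'])
E
```

```text
11.8 [-6.96583792 -1.3682451  17.95417705] [0.50963183 0.14371756 0.1041004 ] 45.004406590014696
```

View pics/s7c.png

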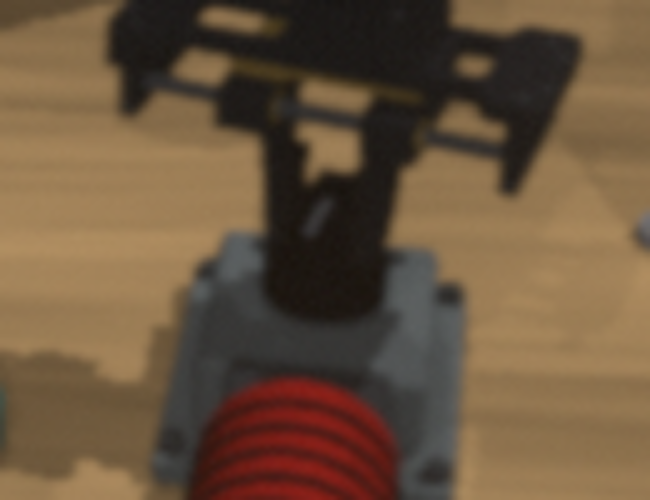

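The knob sits low on the casting at about (325,290) in the crop, held in the fingers. The TCP stays at 0.1041 while the force rises, so it is on the lower stop. Handing in.

```bash
python3 -c "
from plant import arm
print(arm.hand_in())"
```

```text
the job is handed in; nothing more can be done
None
```

The knob is fully on the spindle with the flats aligned, and the gripper is holding it pressed against the lower stop at about 18 N; I handed the job in at about 12 s, and no verdict came back.

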